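# Sort the loose supplies into the desk trays

## Task

Sort the five loose supplies into the three desk trays by kind: lay each marker in its own free lane of the writing tray (the one with the pencil), the glue stick in the lane beside the roll of tape, and set the staple box flat in the rectangular bay and the clip tin flat in the round bay in front of the stapler. Keep the clip tin upright so that its lid stays on, and leave the USB stick and the eraser where they lie.

Things in the scene. Friction and masses are not known exactly. Their poses are not given: they have to be found in the camera images.
- dark_marker: dark grey marker pen with a black cap, lying on its side, 135 mm long (its y; the cap end is at -y), barrel 18 mm thick. Origin: middle of its length, on its underside (z up as it first lies). Grasp across x.
- white_marker: white marker pen with a grey cap, lying on its side, 132 mm long (its y; the cap end is at -y), barrel 18 mm thick. Origin: middle of its length, on its underside (z up as it first lies). Grasp across x.
- glue: glue stick, white with a grey cap like the white marker but shorter and fatter: 95 mm long (its y; the cap end is at -y), 22 mm thick. Lies on its side; origin: middle of its length, on its underside. Grasp across x.
- staples: dark green-grey cardboard box of staples with a pale label on top, 38 (x) by 60 (y) by 22 (z) mm. Origin: centre of its underside. Grasp across x.
- tin: closed round tin of paper clips, white with a green lid, 64 mm across, 30 mm high, standing upright. Origin: centre of its underside.
- writing_tray: Low fixed white tray, 155 (x) by 172 (y) by 8 mm, pale floor at 3 mm. Origin: its centre at desk height; z up. Fixed yellow pencil along y at x = +55 mm. Two free lanes along y, centred at x = -40 and x = +14, y = 0: each 36 wide, 158 long, between grey blocks at both ends (|y| = 30 to 83, tops 11 mm above the desk); the middle 60 mm is open for fingers.
- sticking_tray: Low fixed white tray, 155 (x) by 172 (y) by 8 mm, pale floor at 3 mm. Origin: its centre at desk height; z up. Fixed brown tape roll (96 across, top at 51 mm) centred at x = 0, y = -30, its surround 7 high. Glue lane along x, centred at x = 0, y = +54: 40 wide, 118 long, between grey blocks at both ends (|x| = 26 to 59, tops at 11 mm); the middle 52 mm is open for fingers.
- fastening_tray: Low fixed white tray, 155 (x) by 172 (y) by 8 mm, pale floor at 3 mm. Origin: its centre at desk height; z up. Grey insert, top at 11 mm, with bays down to the floor: rectangular, 78 (x) by 56 (y), centred at x = -26, y = +46, for the staple box; round, 82 across, centred at x = -26, y = -36, for the tin. Fixed red stapler along y at x = +44 (140 by 36, top at 51 mm).
- memory_stick: small black USB stick, 18 by 48 by 8 mm, lying loose between two trays; stays where it is. Origin: centre of its underside.
- rubber: eraser in a dark sleeve with a white end, 21 by 44 by 13 mm, lying loose between two trays; stays where it is. Origin: centre of its underside.

How it is judged:
By the outcome, as a careful person would: the job done as asked, in the order asked, and still so for the second after the job is handed in, with the robot touching nothing.
It also fails if it takes over 112 s, if anything falls off the work surface, if the arm or the gripper's body presses on something with over 40 N, if the wrist force passes 120 N, or if a joint passes its speed limit or range.

## Robot

A 6-joint arm with a two-finger parallel gripper is mounted at the origin on a cart in front of the work surface, level with it; the furniture and walls round the work are solid. World frame = base frame: x ahead of the robot, y to its left, z up, the work surface at z = 0. Lengths are in m, angles in degrees, forces in N, time in s.
With the tool pointing down it reaches from about 0.375 to 0.9 m from the base axis. Payload 3.1 kg.
Tool frame: the origin (TCP) lies on the centre line of the jaws, within the pads' length; the fingertips stand 22 mm ahead of it and the grasp point (between the pads) lies 3 mm ahead of it; z points along the fingers, y is the line along which they close (so a half turn about z gives the same grasp; the last joint's range is limited). The gripper opens to 87 mm and grips with 3 to 60 N. Pads are 19 mm wide; open, the fingers measure 117 mm over their backs; the gripper's body (75 mm by 190 mm) begins 51 mm behind the grasp point.
Start: joints at [-77.435, 30.224, 82.088, -0, 67.689, -10.227], TCP at [0.242, -0.576, 0.245] pointing down, gripper open.
Joint ranges: [-176.69, 176.69], [-43.24, 126.21], [12.49, 139.97], [-82, 262], [0, 151.66], [-163.58, 163.58]. Speed limits (degrees/s): [159.86, 159.86, 180, 180, 180, 180].

## Interface

Orientations are given as a 3x3 rotation matrix whose columns are the frame's x, y, z axes.
In Python, from rig import * gives the robot as it stands.
- The arm moves only by the shell command python3 -m jog 'ROWS'. ROWS is text: rows parted by semicolons, each of 7 numbers parted by spaces: the shift along the tool's x, y, z in mm, then the turn, a rotation vector about the tool's x, y, z in rad, then the finger opening in mm, from 0 to 87. In form: tx ty tz ax ay az fingers; .... A call has 1 to 12 rows; each row shifts and turns the commanded pose from where the row before left it, along the tool's axes as they then stand; what a row does not reach is not made up. A row lasts 1/8 s, in which the tool goes at most 62.5 mm and 10.7 degrees, less where a joint would pass 70% of its speed; a pose out of reach is approached as far as the arm can. A call with a gripper value outside its range is refused whole. The fingers move at their own pace and stop on an object; the grip force is fixed at half the most. Time passes only in rows, so rows that do not move let the fingers close. It gives the time, the measured TCP pose, the force, the opening and the grip force at its end, in the units of the state.
- read_state(): the state, without advancing time (a new reading comes with each control period).
- capture(name): name is "scene" or "top" or "wrist"; returns a dict with "color" (384x512x3 uint8, red, green, blue), "camera_matrix" (3x3 intrinsics, pixels), "R" (3x3) and "t" (3): a world point X has camera coordinates R X + t. Camera axes: x right, y down, z forward; pixel columns grow to the right and rows downward; lengths in m; the calibration is good to about 2 mm. A picture is of the moment at which its call begins. There is no depth.
- hand_in(): hands the job in; it is judged then, once.
Trained networks look in the newest picture that a camera, given by its name, has taken for a name from the list of things; names that differ only in an ending like _2 or _b are one class to them, and where a whole thing is asked for, a point or a joint stands for the part that bears it (a point fixed in the world has none). Each returns a list of dicts, best first, with "conf" (0 to 1); they miss things now and then, are a little off and sometimes report something else, mostly with a low value. They report only what shows in the picture. A call takes as long as a camera call.
- find_in(camera, target): "at" ([x, y, z] in m, in world coordinates, good to about 4 mm: the middle of the surface that is visible of it).
- trace(camera, target): "pixels" (384x512 bool, what is visible of it).
- place_of(camera, target): "at" ([x, y, z] in m, in world coordinates, good to about 4 mm: a listed point, or the origin of a listed thing).
The state is a dict: "time_s": time; "joint_positions": joint angles; "qvel": joint speeds; "tau": joint torques, N m; "position": TCP position; "tcp_rot": TCP orientation; "force": force on the tool from outside, world axes, zero at the start; "moment": the same for the moment, N m; "opening": opening from 0.0 (shut) to 1.0 (fully open); "grasp_force": force on a finger pad.
Only numpy, scipy, OpenCV 4.12 (cv2) and the standard library are available. Lean on these libraries where they do the work, as an engineer would, in place of code of your own. Each camera call takes 0.05 s, during which the arm holds its last target. There are 200 camera calls.

## Working session

There is one attempt and no reset: what is moved stays moved. The work goes in short steps, Python scripts to look and compute and a shell command to move; the robot and the scene stay as the last step left them, time stands still between calls to the robot, and variables do not carry over. Pictures are saved under pics/ and viewed, at most 14 in all, crops included, and the job is handed in when it is done.

```bash
mkdir -p pics; ls; cat > h.py <<'E'
from rig import *
import numpy as np, cv2
def save(c,n):
    im=capture(c); cv2.imwrite('pics/'+n,im['color'][:,:,::-1]); return im
def onplane(im,uv,z):
    K,R,t=im['camera_matrix'],np.array(im['R']),np.array(im['t'])
    uv=np.atleast_2d(uv).astype(float)
    d=(np.linalg.inv(K)@np.c_[uv,np.ones(len(uv))].T).T@R
    c=-R.T@t
    return c+d*((z-c[2])/d[:,2])[:,None]
E
python3 - <<'E'
from h import *
np.set_printoptions(precision=4,suppress=True)
names="dark_marker white_marker glue staples tin writing_tray sticking_tray fastening_tray memory_stick rubber".split()
for c in("top","scene"):
    im=save(c,c+'0.png'); print(c,-np.array(im['R']).T@im['t'])
    for n in names:
        p=place_of(c,n)
        s=''
        tr=trace(c,n)
        if tr:
            m=tr[0]['pixels'].astype(np.uint8)
            ct=max(cv2.findContours(m,0,2)[0],key=cv2.contourArea)
            r=cv2.minAreaRect(ct)
            b=onplane(im,cv2.boxPoints(r),0.01)[:,:2]
            e=b[1]-b[0],b[2]-b[1]
            L=max(e,key=np.linalg.norm)
            s=(np.round(b.mean(0),4),'px',np.round(r[0]),'dims',np.round([np.linalg.norm(x) for x in e],3),'ang',round(np.degrees(np.arctan2(L[1],L[0]))%180,1),round(tr[0]['conf'],2))
        print(n,[(np.round(q['at'],4),round(q['conf'],2)) for q in p[:2]],*s)
s=read_state();print(s)
E
```

```text
pics
top [0.4469 0.0208 0.9358]
dark_marker [(array([ 0.3924, -0.2853, -0.0035]), 0.92)] [ 0.3937 -0.2834] px [386. 241.] dims [0.133 0.017] ang 106.0 0.85
white_marker [(array([0.4756, 0.0036, 0.0017]), 0.6)] [0.4749 0.0019] px [264. 209.] dims [0.128 0.018] ang 109.8 0.66
glue [(array([0.3862, 0.2827, 0.0025]), 0.64)] [0.3845 0.2798] px [146. 250.] dims [0.095 0.023] ang 88.9 0.94
staples [(array([ 0.4516, -0.1305,  0.0026]), 0.88)] [ 0.4525 -0.1332] px [321. 217.] dims [0.063 0.041] ang 110.6 0.7
tin [(array([ 0.4391,  0.137 , -0.0037]), 0.74)] [0.44  0.142] px [204. 225.] dims [0.063 0.065] ang 179.4 0.88
writing_tray [(array([ 0.6314,  0.0035, -0.0006]), 0.75)] [ 0.6291 -0.0014] px [264. 144.] dims [0.178 0.157] ang 89.1 0.72
sticking_tray [(array([0.5968, 0.2829, 0.0026]), 0.67)] [0.5955 0.2793] px [146. 160.] dims [0.175 0.155] ang 90.8 0.77
fastening_tray [(array([ 0.5747, -0.2964,  0.0002]), 0.93)] [ 0.5732 -0.2965] px [388. 166.] dims [0.155 0.177] ang 83.5 0.66
memory_stick [(array([ 0.5647, -0.1464, -0.0052]), 0.64), (array([ 0.4409,  0.1352, -0.0051]), 0.56)] [ 0.5635 -0
[... 1356 characters left out ...]
5801, 0.1519, 0.0013]), 0.43), (array([ 0.3934, -0.2819, -0.0001]), 0.26)] [0.5779 0.1529] px [213. 215.] dims [0.056 0.043] ang 92.1 0.49
{'time_s': 2.1, 'joint_positions': array([-77.4368,  30.225 ,  82.0883,  -0.0016,  67.6885, -10.2291]), 'qvel': array([ 0.0265, -0.0745,  0.0031,  0.1969,  0.0125,  0.0116]), 'tau': array([  0.0001, -44.0004, -17.6981,   0.0635,   0.0505,  -0.    ]), 'position': array([ 0.2421, -0.5762,  0.2445]), 'tcp_rot': array([[ 0.9219,  0.3874, -0.    ],
       [ 0.3874, -0.9219,  0.    ],
       [-0.    , -0.    , -1.    ]]), 'force': array([ 1.2364, -0.9416, -0.1689]), 'moment': array([ 0.0102,  0.0234, -0.0154]), 'grasp_force': 0.0, 'opening': 0.9992483044707723}
```

```bash
python3 - <<'E'
import cv2
a=cv2.imread('pics/top0.png')[110:300,110:430]
cv2.imwrite('pics/top0c.png',cv2.resize(a,None,fx=2.5,fy=2.5,interpolation=cv2.INTER_CUBIC))
E
```

```text
(no output)
```

View pics/top0c.png

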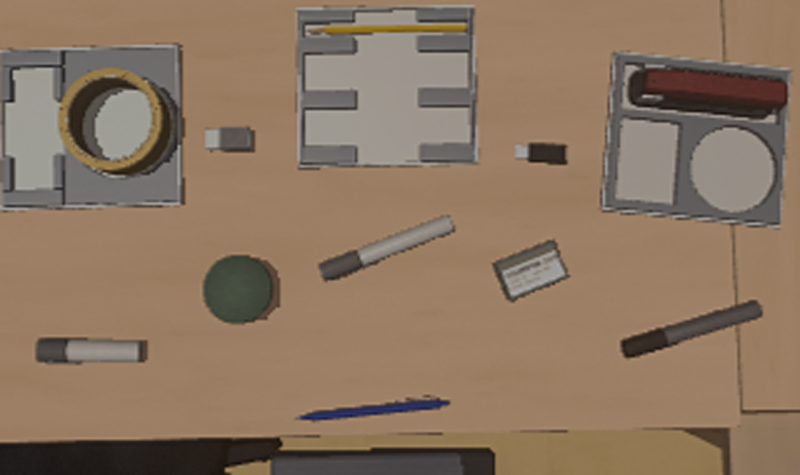

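The top view shows up = +x and left = +y. The writing tray (crop 388,85) has its pencil on the far side. The tape roll is to the right of the glue lane (36,128). The fastening tray has its round bay at (733,169) and its rectangular bay at (645,162). A pen I was not told about lies at (375,410), and I'll leave it alone. Next I'll check the tray estimates against these pixels.

```bash
cat >> h.py <<'E'
np.set_printoptions(precision=4,suppress=True)
def rz(a): a=np.radians(a); return np.array([[np.cos(a),-np.sin(a)],[np.sin(a),np.cos(a)]])
# goal X,Y (m), fingertip height Z (m), yaw of tool x (deg): turn first, then shift
def plan(X,Y,Ztip,yaw):
    s=read_state(); p,R=s['position'],s['tcp_rot']
    y0=np.degrees(np.arctan2(R[1,0],R[0,0])); d=yaw-y0; 
    g=np.array([X,Y,Ztip+.022])-p; a=np.radians(yaw); c,sn=np.cos(a),np.sin(a)
    print('t %.2f yaw %.1f turn az total %.3f rad (%.1f rows); after turn: tx %.1f ty %.1f tz %.1f mm; opening %.1f mm'%(s['time_s'],y0,-np.radians(d),abs(d)/10.6,1e3*(c*g[0]+sn*g[1]),1e3*(sn*g[0]-c*g[1]),-1e3*g[2],87*s['opening']))
E
python3 - <<'E'
from h import *
im=capture('top')
f=lambda u,v:[110+u/2.5,110+v/2.5]
P=lambda z,*uv:onplane(im,[f(*q) for q in uv],z)[:,:2]
r=P(.003,(733,169)).mean(0); q=P(.011,(616,118),(680,121),(674,206),(612,203)).mean(0)
print('round',r,'rect',q,'sep',np.linalg.norm(r-q),'yaw',np.degrees(np.arctan2(*(q-r)[::-1]))-90)
for n,o,yaw in(('fast',[.574,-.2965],-6.5),):
  print(n, o+rz(yaw)@[-.026,-.036], o+rz(yaw)@[-.026,.046])
print('lane-40',P(.007,(388,126)),'lane14',P(.007,(388,71)),'glue',P(.007,(36,128)))
c=P(.008,(296,9),(473,7),(478,163),(299,168));print('writing corners',c,c.mean(0))
c=P(.008,(2,50),(181,45),(183,204),(2,209));print('sticking',c.tolist(),c.mean(0))
c=P(.008,(614,53),(789,70),(780,226),(604,209));print('fast',c.tolist(),c.mean(0))
plan(.393,-.284,.12,106)
E
```

```text
round [ 0.5439 -0.3335] rect [ 0.5514 -0.2473] sep 0.08643084589113535 yaw -4.981431912051292
fast [ 0.5441 -0.3293] [ 0.5534 -0.2479]
lane-40 [[ 0.5907 -0.0035]] lane14 [[ 0.6439 -0.0045]] glue [[0.5947 0.3315]]
writing corners [[ 0.7057  0.0828]
 [ 0.7048 -0.0877]
 [ 0.5535 -0.0884]
 [ 0.5518  0.0819]] [ 0.6289 -0.0028]
sticking [[0.6703993885261684, 0.36420678972374815], [0.672363601366897, 0.1933469459082789], [0.519522222299758, 0.1919846520967965], [0.5179339190558352, 0.36252670808441534]] [0.5951 0.278 ]
fast [[0.6575089819581851, -0.2221822276476228], [0.6380470646768118, -0.39021981937746536], [0.4881393468345937, -0.373692182504005], [0.5074061518086536, -0.20686109158385607]] [ 0.5728 -0.2982]
t 2.15 yaw 22.8 turn az total -1.452 rad (7.8 rows); after turn: tx 239.3 ty 225.6 tz 102.5 mm; opening 86.8 mm
```

```bash
python3 -m jog '0 0 0 0 0 -0.1815 87; 0 0 0 0 0 -0.1815 87; 0 0 0 0 0 -0.1815 87; 0 0 0 0 0 -0.1815 87; 0 0 0 0 0 -0.1815 87; 0 0 0 0 0 -0.1815 87; 0 0 0 0 0 -0.1815 87; 0 0 0 0 0 -0.1815 87'; python3 -m jog '30 28 12.8 0 0 0 87; 30 28 12.8 0 0 0 87; 30 28 12.8 0 0 0 87; 30 28 12.8 0 0 0 87; 30 28 12.8 0 0 0 87; 30 28 12.8 0 0 0 87; 30 28 12.8 0 0 0 87; 29 29 12.8 0 0 0 87; 0 0 0 0 0 0 87; 0 0 0 0 0 0 87'; python3 - <<'E'
from h import *
plan(.393,-.284,.004,106)
save('wrist','w1.png')
E
```

```text
time_s: 3.15
position: [0.2421, -0.5762, 0.2445]
tcp_rot: [[-0.281, 0.96, 0.0], [0.96, 0.281, 0.0], [0.0, 0.0, -1.0]]
force: [0.7, -0.1, 0.0]
opening: 1.002
grasp_force: 0.0
time_s: 4.4
position: [0.3931, -0.2853, 0.1425]
tcp_rot: [[-0.276, 0.961, 0.001], [0.961, 0.276, -0.001], [-0.002, 0.0, -1.0]]
force: [0.7, -0.2, -0.6]
opening: 0.997
grasp_force: 0.0
t 4.40 yaw 106.0 turn az total 0.000 rad (0.0 rows); after turn: tx 1.3 ty 0.3 tz 116.5 mm; opening 86.8 mm
```

View pics/w1.png

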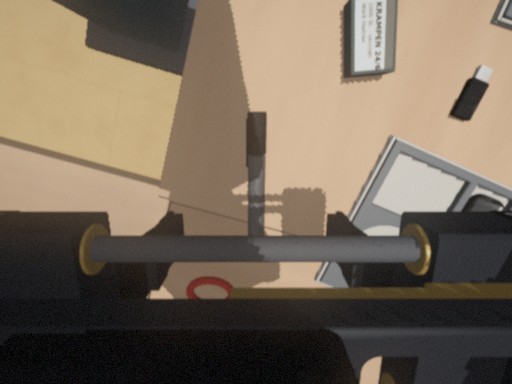

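The marker lies along the tool's x axis and centred between the fingers (col 257, rows 112–240), so I'll descend and grip.

```bash
python3 -m jog '1 0 30 0 0 0 60; 0 0 30 0 0 0 60; 0 0 30 0 0 0 60; 0 0 20 0 0 0 60; 0 0 6 0 0 0 60; 0 0 0 0 0 0 0; 0 0 0 0 0 0 0; 0 0 0 0 0 0 0; 0 0 0 0 0 0 0; 0 0 0 0 0 0 0'; python3 -c "
from h import *
plan(.630-.040,-.002,.10,90)"
```

```text
time_s: 5.7
position: [0.3925, -0.2835, 0.0264]
tcp_rot: [[-0.276, 0.961, 0.0], [0.961, 0.276, -0.0], [-0.0, 0.0, -1.0]]
force: [0.5, -0.2, 0.1]
opening: 0.202
grasp_force: 0.0
t 5.70 yaw 106.0 turn az total 0.279 rad (1.5 rows); after turn: tx 281.5 ty 197.5 tz -95.6 mm; opening 17.5 mm
```

```bash
python3 -m jog '0 0 0 0 0 0 0; 0 0 0 0 0 0 0; 0 0 -15 0 0 0 0; 0 0 -20 0 0 0 0; 0 0 -20 0 0 0 0; 0 0 -20 0 0 0.14 0; 0 0 -20 0 0 0.139 0; 0 0 0 0 0 0 0'; python3 -c "
from h import *
plan(.630-.040,-.002,.10,90)"
```

```text
time_s: 6.7
position: [0.393, -0.2842, 0.1229]
tcp_rot: [[-0.002, 1.0, 0.003], [1.0, 0.002, -0.003], [-0.003, 0.003, -1.0]]
force: [-0.4, -0.2, -0.9]
opening: 0.19
grasp_force: 30.0
t 6.70 yaw 90.1 turn az total 0.002 rad (0.0 rows); after turn: tx 282.2 ty 197.0 tz 0.9 mm; opening 16.5 mm
```

Gripped at 30 N. I'll carry it over the writing tray's near lane.

```bash
python3 -m jog '35 25 0 0 0 0 0; 35 25 0 0 0 0 0; 35 25 0 0 0 0 0; 35 25 0 0 0 0 0; 35 25 0 0 0 0 0; 35 25 0 0 0 0 0; 35 25 0 0 0 0 0; 37 22 0 0 0 0 0; 0 0 0 0 0 0 0; 0 0 0 0 0 0 0'; python3 - <<'E'
from h import *
plan(.630-.040,-.002,.0085,90)
im=save('wrist','w2.png'); save('top','t2.png')
for c in('wrist','top'): print(find_in(c,'dark_marker'),place_of(c,'dark_marker'),place_of(c,'writing_tray'))
E
```

```text
time_s: 7.95
position: [0.5883, -0.0015, 0.1203]
tcp_rot: [[-0.002, 1.0, -0.002], [1.0, 0.002, 0.0], [0.0, -0.002, -1.0]]
force: [0.5, 0.5, 0.3]
opening: 0.184
grasp_force: 30.0
t 7.95 yaw 90.1 turn az total 0.002 rad (0.0 rows); after turn: tx -0.5 ty 1.7 tz 89.8 mm; opening 16.0 mm
[{'at': [0.5892, 0.0274, 0.1107], 'conf': 0.6}] [{'at': [0.5918, -0.0047, 0.0934], 'conf': 0.8}] [{'at': [0.6304, -0.0023, -0.0037], 'conf': 0.66}, {'at': [0.4378, 0.1364, -0.001], 'conf': 0.47}]
[] [] []
```

View pics/w2.png

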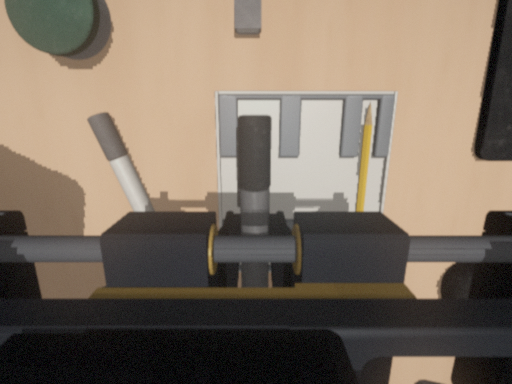

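The marker hangs over the near lane (cap col 254, lane cols 237–281), parallel to it, and the tray at (0.630,-0.002) is confirmed. I'll lower it and release.

```bash
python3 -m jog '0 2 25 0 0 0 0; 0 0 25 0 0 0 0; 0 0 20 0 0 0 0; 0 0 12 0 0 0 0; 0 0 8 0 0 0 0; 0 0 0 0 0 0 0; 0 0 0 0 0 0 0; 0 0 0 0 0 0 30; 0 0 0 0 0 0 30; 0 0 0 0 0 0 30; 0 0 0 0 0 0 30' ; python3 -m jog '0 0 -20 0 0 0 30; 0 0 -30 0 0 0 30; 0 0 -30 0 0 -0.17 60; 0 0 -30 0 0 -0.17 60; 0 0 0 0 0 0 60'; python3 - <<'E'
from h import *
plan(.475,.0025,.06,110)
print(place_of('wrist','dark_marker'),capture('wrist') is None)
E
```

```text
time_s: 9.72
position: [0.5914, -0.0015, 0.0313]
tcp_rot: [[0.0, 1.0, 0.0], [1.0, -0.0, -0.0], [-0.0, 0.0, -1.0]]
force: [0.4, -0.3, 0.0]
opening: 0.342
grasp_force: 0.0
time_s: 10.35
position: [0.593, -0.0017, 0.1435]
tcp_rot: [[-0.332, 0.943, 0.006], [0.943, 0.332, -0.001], [-0.003, 0.005, -1.0]]
force: [0.1, -0.5, 0.2]
opening: 0.6
grasp_force: 0.0
t 10.35 yaw 109.4 turn az total -0.010 rad (0.1 rows); after turn: tx 44.4 ty -109.5 tz 61.5 mm; opening 52.2 mm
[{'at': [0.5918, -0.0047, 0.0934], 'conf': 0.8}] False
```

```bash
python3 -m jog '15 -37 0 0 0 -0.01 60; 15 -37 0 0 0 0 60; 14 -36 30 0 0 0 60; 0 0 32 0 0 0 60; 0 0 30 0 0 0 60; 0 0 20 0 0 0 60; 0 0 6 0 0 0 60; 0 0 0 0 0 0 0; 0 0 0 0 0 0 0; 0 0 0 0 0 0 0; 0 0 0 0 0 0 0; 0 0 0 0 0 0 0'; python3 -m jog '0 0 0 0 0 0 0; 0 0 0 0 0 0 0; 0 0 -15 0 0 0 0; 0 0 -25 0 0 0.17 0; 0 0 -25 0 0 0.17 0; 0 0 -25 0 0 0 0; 0 0 0 0 0 0 0'; python3 - <<'E'
from h import *
plan(.644,-.002,.095,90)
capture('wrist'); print(place_of('wrist','dark_marker'))
E
```

```text
time_s: 11.95
position: [0.473, 0.0025, 0.0232]
tcp_rot: [[-0.343, 0.939, 0.0], [0.939, 0.343, -0.0], [-0.0, 0.0, -1.0]]
force: [0.3, 0.8, -0.5]
opening: 0.202
grasp_force: 0.0
time_s: 12.82
position: [0.4742, 0.0023, 0.1155]
tcp_rot: [[-0.01, 1.0, 0.005], [1.0, 0.01, -0.001], [-0.001, 0.005, -1.0]]
force: [0.6, 0.1, -0.3]
opening: 0.182
grasp_force: 30.0
t 12.82 yaw 90.6 turn az total 0.010 rad (0.1 rows); after turn: tx -4.3 ty 169.8 tz -1.5 mm; opening 15.9 mm
[{'at': [0.5927, -0.002, 0.0039], 'conf': 0.69}]
```

```bash
python3 -m jog '-4 34 0 0 0 0.01 0; 0 34 0 0 0 0 0; 0 34 0 0 0 0 0; 0 34 0 0 0 0 0; 0 34 0 0 0 0 0; 0 0 0 0 0 0 0; 0 0 0 0 0 0 0'; python3 - <<'E'
from h import *
plan(.644,-.002,.0055,90)
save('wrist','w3.png'); print(place_of('wrist','white_marker'))
E
```

```text
time_s: 13.8
position: [0.6411, -0.0008, 0.1116]
tcp_rot: [[-0.0, 1.0, -0.004], [1.0, 0.0, 0.001], [0.001, -0.004, -1.0]]
force: [0.8, -0.4, -0.7]
opening: 0.184
grasp_force: 30.0
t 13.80 yaw 90.0 turn az total 0.000 rad (0.0 rows); after turn: tx -1.2 ty 2.9 tz 84.1 mm; opening 16.0 mm
[{'at': [0.6418, -0.0021, 0.0882], 'conf': 0.88}]
```

View pics/w3.png

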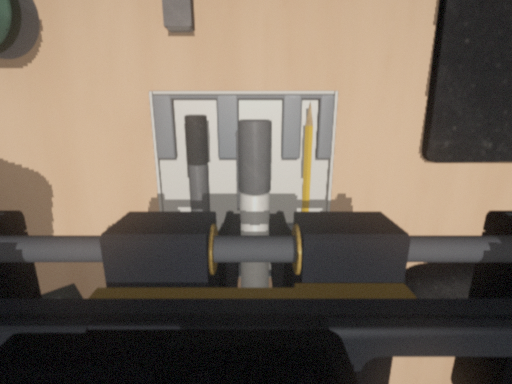

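The dark marker lies in the near lane (col 197, between blocks at 165 and 228). The white marker hangs parallel over the second lane (col 254, lane cols 238–283). I'll lower it.

```bash
python3 -m jog '-1 3 25 0 0 0 0; 0 0 25 0 0 0 0; 0 0 18 0 0 0 0; 0 0 10 0 0 0 0; 0 0 6 0 0 0 0; 0 0 0 0 0 0 0; 0 0 0 0 0 0 0; 0 0 0 0 0 0 30; 0 0 0 0 0 0 30; 0 0 0 0 0 0 30; 0 0 0 0 0 0 30' ; python3 -m jog '0 0 -20 0 0 0 30; 0 0 -30 0 0 0 30; 0 0 -30 0 0 0 60; 0 0 -20 0 0 0 60; 0 0 0 0 0 0 60'; python3 - <<'E'
from h import *
plan(.385,.281,.10,90)
E
```

```text
time_s: 15.28
position: [0.646, -0.0021, 0.0292]
tcp_rot: [[0.0, 1.0, 0.0], [1.0, -0.0, -0.0], [-0.0, 0.0, -1.0]]
force: [-0.8, -0.0, -0.3]
opening: 0.339
grasp_force: 0.0
time_s: 15.9
position: [0.6477, -0.0023, 0.1324]
tcp_rot: [[-0.0, 1.0, 0.006], [1.0, 0.0, -0.001], [-0.001, 0.006, -1.0]]
force: [-0.2, 0.1, 0.2]
opening: 0.601
grasp_force: 0.0
t 15.90 yaw 90.0 turn az total 0.000 rad (0.0 rows); after turn: tx 283.3 ty -262.7 tz 10.4 mm; opening 52.3 mm
```

```bash
python3 -m jog '35 -33 0 0 0 0 60; 35 -33 0 0 0 0 60; 35 -33 0 0 0 0 60; 35 -33 0 0 0 0 60; 35 -33 0 0 0 0 60; 35 -33 0 0 0 0 60; 35 -33 0 0 0 0 60; 38 -32 10 0 0 0 60; 0 0 0 0 0 0 60; 0 0 0 0 0 0 60' ; python3 - <<'E'
from h import *
save('wrist','w4.png'); print(place_of('wrist','glue'),place_of('wrist','sticking_tray'))
plan(.385,.281,.005,90)
E
```

```text
time_s: 17.15
position: [0.3833, 0.2809, 0.119]
tcp_rot: [[-0.001, 1.0, 0.0], [1.0, 0.001, -0.0], [-0.0, 0.0, -1.0]]
force: [0.6, 1.0, -0.1]
opening: 0.69
grasp_force: 0.0
[{'at': [0.3828, 0.2834, -0.0036], 'conf': 0.68}] [{'at': [0.5954, 0.2807, 0.0005], 'conf': 0.96}]
t 17.30 yaw 89.9 turn az total -0.002 rad (0.0 rows); after turn: tx 0.8 ty 0.8 tz 92.2 mm; opening 59.9 mm
```

View pics/w4.png

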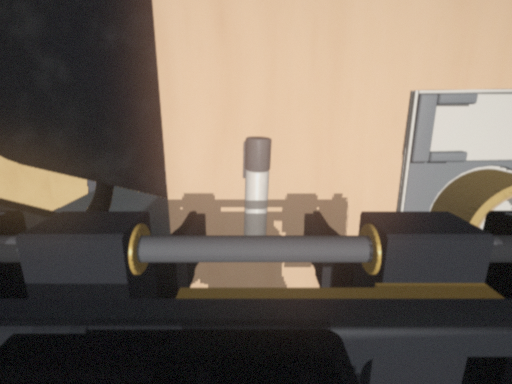

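The glue stick lies between the fingers (col 257, cap at row 150), along the tool's x axis. I'll grip it, lift it and turn it a quarter turn.

```bash
python3 -m jog '1 0 30 0 0 0 60; 0 0 30 0 0 0 60; 0 0 20 0 0 0 60; 0 0 10 0 0 0 60; 0 0 0 0 0 0 60; 0 0 0 0 0 0 0; 0 0 0 0 0 0 0; 0 0 0 0 0 0 0; 0 0 0 0 0 0 0; 0 0 0 0 0 0 0; 0 0 0 0 0 0 0; 0 0 0 0 0 0 0'; python3 -m jog '0 0 -20 0 0 0 0; 0 0 -25 0 0 0 0; 0 0 -25 0 0 -0.1745 0; 0 0 -25 0 0 -0.1745 0; 0 0 -20 0 0 -0.1745 0; 0 0 0 0 0 -0.1745 0; 0 0 0 0 0 -0.1745 0; 0 0 0 0 0 -0.1745 0; 0 0 0 0 0 -0.1745 0; 0 0 0 0 0 -0.1745 0; 0 0 0 0 0 -0.1745 0; 0 0 0 0 0 0 0'; python3 - <<'E'
from h import *
plan(.595,.334,.12,180)
E
```

```text
time_s: 18.8
position: [0.3831, 0.282, 0.0293]
tcp_rot: [[-0.0, 1.0, 0.0], [1.0, 0.0, 0.0], [0.0, 0.0, -1.0]]
force: [-0.3, 0.7, 2.7]
opening: 0.229
grasp_force: 30.0
time_s: 20.3
position: [0.3827, 0.2817, 0.1439]
tcp_rot: [[-1.0, 0.002, -0.001], [0.002, 1.0, -0.0], [0.001, -0.0, -1.0]]
force: [0.1, -0.7, 0.2]
opening: 0.23
grasp_force: 30.0
t 20.30 yaw 179.9 turn az total -0.002 rad (0.0 rows); after turn: tx -212.3 ty 52.3 tz 1.9 mm; opening 20.0 mm
```

```bash
python3 -m jog '-35 9 0 0 0 0 0; -35 9 0 0 0 0 0; -35 9 0 0 0 0 0; -35 9 0 0 0 0 0; -35 9 0 0 0 0 0; -37 8 0 0 0 0 0; 0 0 0 0 0 0 0; 0 0 0 0 0 0 0'; python3 - <<'E'
from h import *
plan(.595,.334,.0115,180)
save('wrist','w5.png'); print(place_of('wrist','glue'),place_of('wrist','sticking_tray'))
E
```

```text
time_s: 21.3
position: [0.5937, 0.3344, 0.1433]
tcp_rot: [[-1.0, 0.002, -0.003], [0.002, 1.0, -0.001], [0.003, -0.001, -1.0]]
force: [0.6, -0.9, 0.2]
opening: 0.233
grasp_force: 30.0
t 21.30 yaw 179.9 turn az total -0.002 rad (0.0 rows); after turn: tx -1.3 ty -0.4 tz 109.8 mm; opening 20.2 mm
[{'at': [0.5947, 0.3361, 0.1133], 'conf': 0.62}] [{'at': [0.5978, 0.2825, -0.0002], 'conf': 0.87}, {'at': [0.5833, 0.148, 0.0006], 'conf': 0.38}]
```

View pics/w5.png

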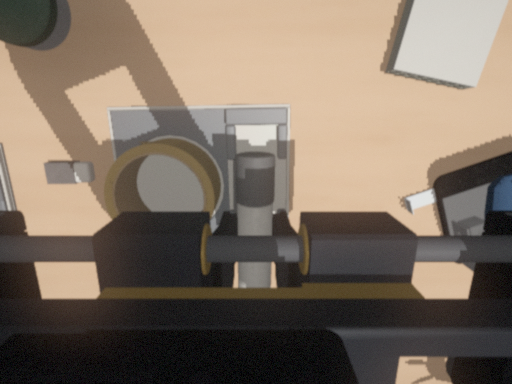

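The glue hangs over its lane (cap col 255, lane cols 235–278), clear of the tape roll. I'll lower it.

```bash
python3 -m jog '-1 0 30 0 0 0 0; 0 0 30 0 0 0 0; 0 0 25 0 0 0 0; 0 0 14 0 0 0 0; 0 0 8 0 0 0 0; 0 0 3 0 0 0 0; 0 0 0 0 0 0 0; 0 0 0 0 0 0 32; 0 0 0 0 0 0 32; 0 0 0 0 0 0 32; 0 0 0 0 0 0 32' ; python3 -m jog '0 0 -20 0 0 0 32; 0 0 -30 0 0 0 32; 0 0 -30 0 0 0 60; 0 0 -25 0 0 0 60; 0 0 0 0 0 0 60'; python3 - <<'E'
from h import *
plan(.4525,-.132,.12,110.5)
im=capture('wrist'); print(place_of('wrist','glue'))
E
```

```text
time_s: 22.82
position: [0.5961, 0.3348, 0.0343]
tcp_rot: [[-1.0, 0.0, 0.0], [0.0, 1.0, 0.0], [-0.0, 0.0, -1.0]]
force: [-0.3, -1.3, -0.6]
opening: 0.365
grasp_force: 0.0
time_s: 23.45
position: [0.598, 0.3356, 0.143]
tcp_rot: [[-1.0, 0.0, 0.007], [0.0, 1.0, 0.002], [-0.007, 0.002, -1.0]]
force: [-0.1, 0.5, 0.1]
opening: 0.62
grasp_force: 0.0
t 23.45 yaw 180.0 turn az total 1.213 rad (6.6 rows); after turn: tx -387.1 ty -300.0 tz 1.0 mm; opening 53.9 mm
[{'at': [0.5981, 0.3361, 0.0027], 'conf': 0.63}]
```

```bash
python3 -m jog '0 0 0 0 0 0.1733 70; 0 0 0 0 0 0.1733 70; 0 0 0 0 0 0.1733 70; 0 0 0 0 0 0.1733 70; 0 0 0 0 0 0.1733 70; 0 0 0 0 0 0.1733 70; 0 0 0 0 0 0.1732 70; 0 0 0 0 0 0 70'; python3 -m jog '-35 -27 0 0 0 0 70; -35 -27 0 0 0 0 70; -35 -27 0 0 0 0 70; -35 -27 0 0 0 0 70; -35 -27 0 0 0 0 70; -35 -27 0 0 0 0 70; -35 -27 0 0 0 0 70; -35 -27 0 0 0 0 70; -35 -27 0 0 0 0 70; -35 -27 0 0 0 0 70; -37 -30 0 0 0 0 70; 0 0 0 0 0 0 70'; python3 - <<'E'
from h import *
save('wrist','w6.png'); print(place_of('wrist','staples'),place_of('wrist','fastening_tray'))
plan(.4525,-.132,.010,110.5)
E
```

```text
time_s: 24.55
position: [0.5951, 0.3344, 0.1375]
tcp_rot: [[-0.352, 0.936, -0.003], [0.936, 0.352, -0.001], [0.0, -0.003, -1.0]]
force: [-0.2, 0.9, 0.5]
opening: 0.806
grasp_force: 0.0
time_s: 26.05
position: [0.4498, -0.1355, 0.1388]
tcp_rot: [[-0.348, 0.938, -0.0], [0.938, 0.348, -0.0], [-0.0, -0.0, -1.0]]
force: [-0.2, 0.8, -0.6]
opening: 0.805
grasp_force: 0.0
[{'at': [0.4516, -0.1336, 0.0004], 'conf': 0.82}] []
t 26.20 yaw 110.6 turn az total 0.001 rad (0.0 rows); after turn: tx -0.8 ty 2.3 tz 106.8 mm; opening 70.0 mm
```

View pics/w6.png

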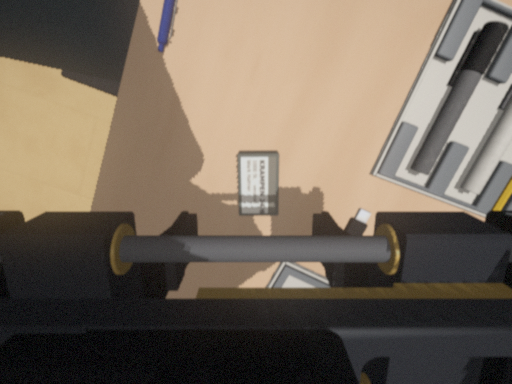

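The box sits centred (258,183) and square to the jaws, and the USB stick (357,222) is outside the fingers' reach. I'll grip with the tips about 9 mm above the desk, because they must stay above the insert when placing.

```bash
python3 -m jog '-1 2 30 0 0 0 70; 0 0 30 0 0 0 70; 0 0 25 0 0 0 70; 0 0 14 0 0 0 70; 0 0 8 0 0 0 70; 0 0 0 0 0 0 70; 0 0 0 0 0 0 0; 0 0 0 0 0 0 0; 0 0 0 0 0 0 0; 0 0 0 0 0 0 0; 0 0 0 0 0 0 0; 0 0 0 0 0 0 0'; python3 -m jog '0 0 -15 0 0 0 0; 0 0 -25 0 0 0 0; 0 0 -25 0 0 -0.1745 0; 0 0 -25 0 0 -0.1745 0; 0 0 -25 0 0 -0.1745 0; 0 0 0 0 0 -0.1745 0; 0 0 0 0 0 -0.1745 0; 0 0 0 0 0 -0.1745 0; 0 0 0 0 0 -0.0611 0; 0 0 0 0 0 0 0'; python3 - <<'E'
from h import *
plan(.5525,-.249,.12,174)
E
```

```text
time_s: 27.7
position: [0.4527, -0.133, 0.0324]
tcp_rot: [[-0.35, 0.937, 0.0], [0.937, 0.35, -0.0], [-0.0, 0.0, -1.0]]
force: [-0.9, 0.8, 4.2]
opening: 0.436
grasp_force: 30.0
time_s: 28.95
position: [0.4524, -0.1328, 0.1477]
tcp_rot: [[-0.994, 0.106, 0.0], [0.106, 0.994, -0.0], [-0.0, -0.0, -1.0]]
force: [0.8, -0.0, -1.0]
opening: 0.432
grasp_force: 30.0
t 28.95 yaw 173.9 turn az total -0.001 rad (0.0 rows); after turn: tx -111.7 ty -105.1 tz 5.7 mm; opening 37.6 mm
```

```bash
python3 -m jog '-28 -26 0 0 0 0 0; -28 -26 0 0 0 0 0; -28 -26 0 0 0 0 0; -28 -27 0 0 0 0 0; 0 0 0 0 0 0 0; 0 0 0 0 0 0 0'; python3 - <<'E'
from h import *
plan(.5525,-.249,.0145,174)
save('wrist','w7.png'); print(place_of('wrist','staples'),place_of('wrist','fastening_tray'))
E
```

```text
time_s: 29.7
position: [0.5518, -0.2482, 0.1468]
tcp_rot: [[-0.994, 0.106, -0.002], [0.106, 0.994, 0.002], [0.002, 0.001, -1.0]]
force: [-0.4, -0.8, -0.6]
opening: 0.431
grasp_force: 30.0
t 29.70 yaw 173.9 turn az total -0.001 rad (0.0 rows); after turn: tx -0.8 ty -0.7 tz 110.3 mm; opening 37.5 mm
[{'at': [0.5496, -0.2496, 0.1146], 'conf': 0.65}] [{'at': [0.5689, -0.2966, -0.0046], 'conf': 0.79}]
```

View pics/w7.png

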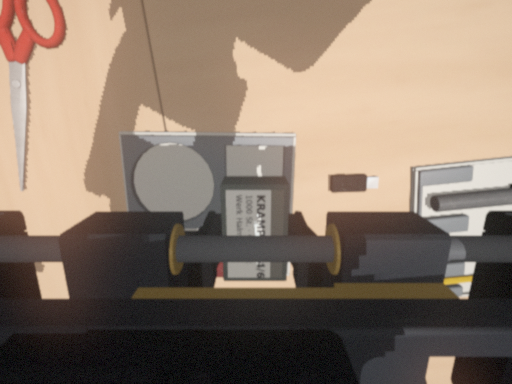

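The box is held squarely. The tray's front edge (row 133) is parallel to the jaws, so the yaw is right. Before lowering I'll check the bay positions from this picture (round bay centre (174,183), rectangular bay near edge cols 226–284, row 146).

```bash
python3 - <<'E'
from h import *
im=capture('wrist')
# colour-segment the pale floor / circle
g=cv2.cvtColor(im['color'],cv2.COLOR_RGB2GRAY)
print('round c',onplane(im,[[174,183]],.003),'tops',onplane(im,[[136,183],[213,183]],.011))
e=onplane(im,[[226,150],[284,150],[255,146]],.011); print('rect edges',e,'mid y',e[:2].mean(0))
c=onplane(im,[[122,133],[296,133]],.008); print('tray corners',c)
n=c.mean(0)[:2]; yw=np.degrees(np.arctan2(*(c[1]-c[0])[:2][::-1]))-90; o=n+rz(yw)@[.0775,0]
print('yaw',yw,'len',np.linalg.norm(c[1]-c[0]),'origin',o,'rect',o+rz(yw)@[-.026,.046],'round',o+rz(yw)@[-.026,-.036])
E
```

```text
round c [[ 0.5457 -0.3317  0.003 ]] tops [[ 0.5399 -0.367   0.011 ]
 [ 0.5481 -0.2904  0.011 ]]
rect edges [[ 0.5166 -0.2731  0.011 ]
 [ 0.5226 -0.217   0.011 ]
 [ 0.5158 -0.2447  0.011 ]] mid y [ 0.5196 -0.2451  0.011 ]
tray corners [[ 0.49   -0.3713  0.008 ]
 [ 0.5078 -0.2039  0.008 ]]
yaw -6.06752135216081 len 0.16840045873551557 origin [ 0.576  -0.2958] rect [ 0.555  -0.2473] round [ 0.5463 -0.3289]
```

```bash
python3 -m jog '-3 0 30 0 0 0 0; 0 0 30 0 0 0 0; 0 0 25 0 0 0 0; 0 0 14 0 0 0 0; 0 0 8 0 0 0 0; 0 0 3 0 0 0 0; 0 0 0 0 0 0 0; 0 0 0 0 0 0 0'; python3 - <<'E'
from h import *
plan(.554,-.2485,.0145,174)
E
```

```text
time_s: 30.9
position: [0.5564, -0.2497, 0.0379]
tcp_rot: [[-0.994, 0.105, 0.001], [0.105, 0.994, -0.001], [-0.001, -0.001, -1.0]]
force: [1.1, -0.4, -1.1]
opening: 0.43
grasp_force: 30.0
t 30.90 yaw 174.0 turn az total -0.000 rad (0.0 rows); after turn: tx 2.5 ty 1.0 tz 1.4 mm; opening 37.5 mm
```

```bash
python3 -m jog '2 0 1.5 0 0 0 0; 0 0 0 0 0 0 0; 0 0 0 0 0 0 50; 0 0 0 0 0 0 50; 0 0 0 0 0 0 50; 0 0 0 0 0 0 50; 0 0 -20 0 0 0 50; 0 0 -30 0 0 0 50; 0 0 -30 0 0 0 70; 0 0 -35 0 0 0 87; 0 0 0 0 0 0 87'; python3 - <<'E'
from h import *
save('wrist','w8.png'); print(place_of('wrist','staples'))
plan(.440,.1385,.12,174)
E
```

```text
time_s: 32.28
position: [0.556, -0.2506, 0.1551]
tcp_rot: [[-0.994, 0.105, 0.007], [0.105, 0.994, -0.005], [-0.007, -0.004, -1.0]]
force: [-0.1, 0.6, 0.0]
opening: 0.828
grasp_force: 0.0
[{'at': [0.5557, -0.2508, 0.0007], 'conf': 0.7}]
t 32.38 yaw 174.0 turn az total -0.000 rad (0.0 rows); after turn: tx 153.8 ty 373.6 tz 9.6 mm; opening 79.8 mm
```

View pics/w8.png

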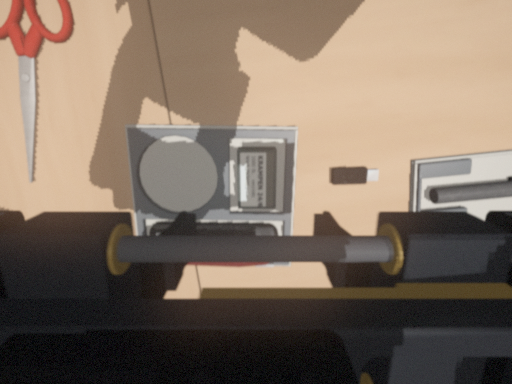

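The staple box lies flat inside the rectangular bay (257,177). Now the tin, keeping this yaw.

```bash
python3 -m jog '14 34 1 0 0 0 87; 14 34 1 0 0 0 87; 14 34 1 0 0 0 87; 14 34 1 0 0 0 87; 14 34 1 0 0 0 87; 14 34 1 0 0 0 87; 14 34 1 0 0 0 87; 14 34 1 0 0 0 87; 14 34 1 0 0 0 87; 14 34 0 0 0 0 87; 14 34 0 0 0 0 87; 0 0 0 0 0 0 87'; python3 - <<'E'
from h import *
im=save('wrist','w9.png'); print(place_of('wrist','tin'))
tr=trace('wrist','tin'); 
if tr:
    ct=max(cv2.findContours(tr[0]['pixels'].astype(np.uint8),0,2)[0],key=cv2.contourArea)
    (c,r)=cv2.minEnclosingCircle(ct); print(c,r,onplane(im,[c,(c[0]+r,c[1])],.030))
plan(.440,.1385,.011,174)
E
```

```text
time_s: 33.88
position: [0.4379, 0.1405, 0.1407]
tcp_rot: [[-0.995, 0.101, -0.004], [0.101, 0.995, -0.0], [0.004, -0.0, -1.0]]
force: [-0.3, -0.1, 0.0]
opening: 0.997
grasp_force: 0.0
[{'at': [0.4393, 0.1366, -0.003], 'conf': 0.68}]
(254.88372802734375, 188.18605041503906) 35.58623504638672 [[0.4367 0.1396 0.03  ]
 [0.4401 0.172  0.03  ]]
t 34.02 yaw 174.0 turn az total -0.001 rad (0.0 rows); after turn: tx 0.1 ty 0.1 tz 108.2 mm; opening 87.2 mm
```

View pics/w9.png

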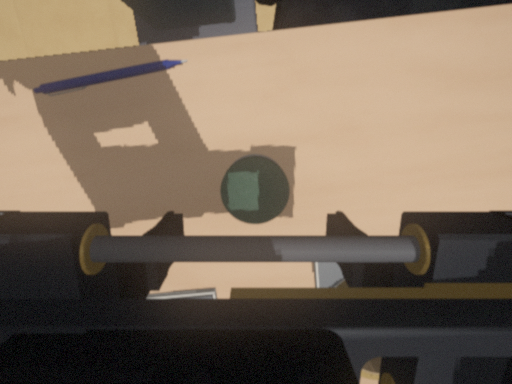

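The tin (255,188) is centred between the open fingers, and its measured radius is 32.5 mm, as it should be. I'll grip it with the tips 11 mm above the desk.

```bash
python3 -m jog '2 -0.5 30 0 0 0 87; 0 0 30 0 0 0 87; 0 0 25 0 0 0 87; 0 0 15 0 0 0 87; 0 0 7 0 0 0 87; 0 0 0 0 0 0 87; 0 0 0 0 0 0 0; 0 0 0 0 0 0 0; 0 0 0 0 0 0 0; 0 0 0 0 0 0 0; 0 0 0 0 0 0 0; 0 0 0 0 0 0 0'; python3 -m jog '0 0 -8 0 0 0 0; 0 0 -15 0 0 0 0; 0 0 -25 0 0 0 0; 0 0 -30 0 0 0 0; 0 0 -25 0 0 0 0; 0 0 0 0 0 0 0'; python3 - <<'E'
from h import *
plan(.545,-.330,.115,174)
E
```

```text
time_s: 35.52
position: [0.4383, 0.1387, 0.0351]
tcp_rot: [[-0.994, 0.105, 0.001], [0.105, 0.994, 0.0], [-0.001, 0.0, -1.0]]
force: [0.6, 0.5, 6.3]
opening: 0.72
grasp_force: 30.0
time_s: 36.28
position: [0.439, 0.1387, 0.1392]
tcp_rot: [[-0.994, 0.105, 0.004], [0.105, 0.994, 0.0], [-0.004, 0.001, -1.0]]
force: [0.9, -0.1, 0.2]
opening: 0.724
grasp_force: 30.0
t 36.27 yaw 174.0 turn az total -0.000 rad (0.0 rows); after turn: tx -154.4 ty -455.1 tz 2.2 mm; opening 62.9 mm
```

```bash
python3 -m jog '-4 -12 0 0 0 0 0; -8 -23 0 0 0 0 0; -8 -24 0 0 0 0 0; -8 -24 0 0 0 0 0; -8 -24 0 0 0 0 0; -8 -24 0 0 0 0 0; -8 -24 0 0 0 0 0; -8 -24 0 0 0 0 0; -8 -24 0 0 0 0 0; -8 -24 0 0 0 0 0; -8 -24 0 0 0 0 0; -8 -24 0 0 0 0 0'; python3 -m jog '-8 -24 0 0 0 0 0; -8 -24 0 0 0 0 0; -8 -24 0 0 0 0 0; -8 -24 0 0 0 0 0; -8 -24 0 0 0 0 0; -8 -24 0 0 0 0 0; -8 -24 0 0 0 0 0; -5 -12 0 0 0 0 0; 0 0 0 0 0 0 0; 0 0 0 0 0 0 0'; python3 - <<'E'
from h import *
plan(.545,-.330,.0165,174)
im=save('wrist','w10.png'); print(place_of('wrist','tin'),place_of('wrist','fastening_tray'))
E
```

```text
time_s: 37.78
position: [0.4996, -0.1458, 0.136]
tcp_rot: [[-0.994, 0.106, -0.003], [0.106, 0.994, 0.001], [0.003, 0.001, -1.0]]
force: [0.7, 0.8, -1.2]
opening: 0.718
grasp_force: 30.0
time_s: 39.02
position: [0.5419, -0.3289, 0.1373]
tcp_rot: [[-0.995, 0.105, -0.001], [0.105, 0.995, 0.001], [0.001, 0.001, -1.0]]
force: [-1.0, 0.5, -1.4]
opening: 0.719
grasp_force: 30.0
t 39.02 yaw 174.0 turn az total -0.000 rad (0.0 rows); after turn: tx -3.2 ty -0.8 tz 98.8 mm; opening 62.6 mm
[{'at': [0.5431, -0.3358, 0.0998], 'conf': 0.67}] [{'at': [0.5725, -0.2972, -0.0002], 'conf': 0.79}]
```

View pics/w10.png

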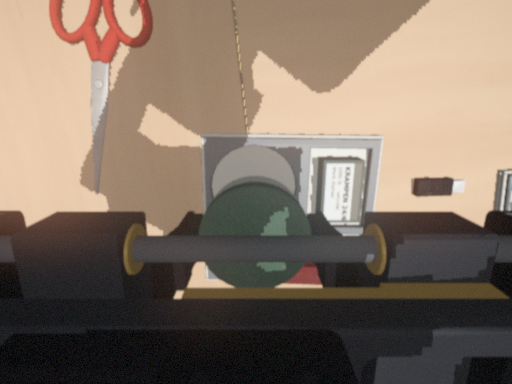

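The tin hangs upright (centre col 255) over the round bay (cols 212–295), and the staple box is in its bay (340,190). I'll lower slowly and open only to 74 mm so the finger stays clear of the box.

```bash
python3 -m jog '-3 -0.5 25 0 0 0 0; 0 0 25 0 0 0 0; 0 0 20 0 0 0 0; 0 0 15 0 0 0 0; 0 0 8 0 0 0 0; 0 0 4 0 0 0 0; 0 0 0 0 0 0 0; 0 0 0 0 0 0 0'; python3 - <<'E'
from h import *
plan(.545,-.330,.0165,174)
E
```

```text
time_s: 40.17
position: [0.5457, -0.3311, 0.0413]
tcp_rot: [[-0.994, 0.105, 0.001], [0.105, 0.994, -0.001], [-0.001, -0.001, -1.0]]
force: [-0.0, -0.6, -0.9]
opening: 0.717
grasp_force: 30.0
t 40.17 yaw 174.0 turn az total -0.001 rad (0.0 rows); after turn: tx 0.8 ty 1.0 tz 2.8 mm; opening 62.4 mm
```

```bash
python3 -m jog '0 1 2.5 0 0 0 0; 0 0 0 0 0 0 0; 0 0 0 0 0 0 74; 0 0 0 0 0 0 74; 0 0 0 0 0 0 74; 0 0 0 0 0 0 74; 0 0 -10 0 0 0 74; 0 0 -25 0 0 0 74; 0 0 -30 0 0 0 74; 0 0 -40 0 0 0 87; 0 0 -40 0 0 0 87'; python3 -m jog '30 30 -10 0 0 0 87; 30 30 -10 0 0 0 87; 30 30 -10 0 0 0 87; 30 30 0 0 0 0 87; 0 0 0 0 0 0 87; 0 0 0 0 0 0 87'; python3 - <<'E'
from h import *
im=save('top','t3.png'); a=cv2.imread('pics/t3.png')[100:300,110:430]
cv2.imwrite('pics/t3c.png',cv2.resize(a,None,fx=2.5,fy=2.5,interpolation=cv2.INTER_CUBIC))
for n in "dark_marker white_marker glue staples tin memory_stick rubber".split():
    print(n,[(np.round(q['at'],3),round(q['conf'],2)) for q in place_of('top',n)[:1]])
print(read_state()['position'],read_state()['force'])
E
```

```text
time_s: 41.55
position: [0.5453, -0.3297, 0.185]
tcp_rot: [[-0.994, 0.105, 0.0], [0.105, 0.994, -0.0], [-0.0, -0.0, -1.0]]
force: [-0.3, -0.0, 1.2]
opening: 0.97
grasp_force: 0.0
time_s: 42.3
position: [0.4396, -0.1986, 0.214]
tcp_rot: [[-0.994, 0.105, 0.002], [0.105, 0.994, -0.002], [-0.003, -0.002, -1.0]]
force: [0.1, -0.7, -0.4]
opening: 0.999
grasp_force: 0.0
dark_marker [(array([ 0.59 , -0.002,  0.002]), 0.77)]
white_marker [(array([ 0.646, -0.001,  0.004]), 0.66)]
glue [(array([0.6  , 0.335, 0.003]), 0.85)]
staples [(array([ 0.554, -0.246,  0.002]), 0.76)]
tin [(array([ 0.547, -0.333, -0.001]), 0.86)]
memory_stick [(array([ 0.569, -0.148, -0.002]), 0.57)]
rubber [(array([0.58 , 0.15 , 0.003]), 0.64)]
[ 0.4389 -0.1982  0.2129] [-0.5347  0.2291 -0.6341]
```

View pics/t3c.png

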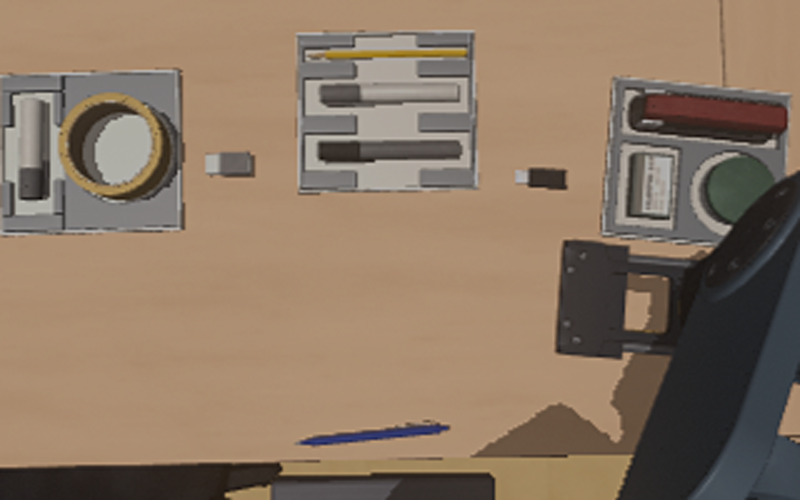

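The picture shows everything in place: both markers in their lanes (390,94 and 390,150), the glue beside the tape (32,147), the staple box (652,185) and the tin (740,187) in their bays. The USB stick and eraser have not moved. Handing in.

```bash
python3 -c "
from rig import *
print(hand_in())"
```

```text
the job is handed in; nothing more can be done
None
```

I placed all five supplies in their trays in the order asked and handed the job in at about 42 s; the last picture shows the tin upright with its lid on and the USB stick and eraser where they lay, and the hand-in returned no verdict.

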